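# Set the banding wheel's sliding leg at its mark and lock it

### The arm

A 7-joint arm with a two-finger parallel gripper is mounted at the origin on the work surface. World frame = base frame: x ahead of the robot, y to its left, z up, the work surface at z = 0. Lengths are in m, angles in rad, forces in N, time in s.
With the tool pointing down it reaches from about 0.425 to 0.8 m from the base axis. Payload 8.3 kg.
Tool frame: the origin (TCP) lies midway between the tips of the shut fingers; the grasp point (between the pads) lies 19 mm behind it (ctrl.grasp_offset is the distance from the TCP to the grasp point, in m); z points along the fingers, y is the line along which they close (so a half turn about z gives the same grasp; the last joint's range is limited). The gripper opens to 85 mm and grips with 20 to 120 N. Pads are 22 mm wide; open, the fingers measure 114 mm over their backs; the gripper's body (76 mm by 85 mm) begins 54 mm behind the grasp point. The pads swing forward as they close: fully open they stand 13 mm farther back than shut.
Start: joints at [-1.247, 0.383, 0.016, 1.37, -0.006, 1.388, -0.046], TCP at [0.236, 0.579, 0.231] pointing down, gripper open.
Joint ranges: [-2.95, 2.95], [-0.25, 2.06], [-1.52, 1.56], [0.18, 2.33], [-1.44, 4.58], [0.02, 2.06], [-3.01, 3.01]. Speed limits (rad/s): [2.39, 2.39, 3.01, 3.01, 3.14, 3.14, 3.14].

### API

Orientations are given as a 3x3 rotation matrix whose columns are the frame's x, y, z axes.
In Python, from rig import status, cams, ctrl gives the robot as it stands.
- The arm moves only by the shell command python3 -m crank 'ROWS' [FORCE]. ROWS is JSON, a list that holds one entry, the list of rows, each a list of 7 numbers: the shift along the world's x, y, z in cm, then the turn, a rotation vector about the world's x, y, z in rad, then the opening, from 0 (shut) to 1 (fully open). A call has 1 to 20 rows; each row shifts and turns the commanded pose from where the row before left it; what a row does not reach is not made up. A row lasts 1/12 s, in which the tool goes at most 41.7 mm and 7.16 degrees, less where a joint would pass 70% of its speed; a pose out of reach is approached as far as the arm can. A call with a gripper value outside its range is refused whole. The fingers move at their own pace and stop on an object; FORCE is the grip in N (left out, the last holds). Time passes only in rows, so rows that do not move let the fingers close. It gives the time, the measured TCP pose, the force, the opening and the grip force at its end, in the units of the state.
- status.sense(): the state, without advancing time (a new reading comes with each control period).
- cams.camera(name): name is "side" or "top"; returns (picture, depth): 480x640x3 uint8, blue, green, red; 480x640 float32, m along the optical axis (not along the pixel's ray), 0 where there is no reading.
- cams.camera_model(name): a dict with "intrinsics" (3x3 intrinsics, pixels), "eye" and "attitude" of the camera in the world. Camera axes: x right, y up, looking along -z (the intrinsics and any distortion apply to the point x, -y, -z); pixel columns grow to the right and rows downward; lengths in m; the calibration is good to about 2 mm. A picture is of the moment at which its call begins. camera_model takes no time and is no camera call.
- ctrl.hand_in(): hands the job in; it is judged then, once.
The state is a dict: "clock": time; "joints": joint angles; "joint_velocities": joint speeds; "tau": joint torques, N m; "tcp_pos": TCP position; "tool_rot": TCP orientation; "contact_force": force on the tool from outside, world axes, zero at the start; "wrist_torque": the same for the moment, N m; "grip_width": finger opening in m; "grasp_force": force on a finger pad.
Only numpy, scipy, OpenCV 4.12 (cv2) and the standard library are available. Lean on these libraries where they do the work, as an engineer would, in place of code of your own. Each camera call takes 0.05 s, during which the arm holds its last target. There are 200 camera calls.

### The job

The adjustable banding wheel is being set up: pull its steel leg up out of the wooden tool block and lower it, foot first, into the upright tube of the cast stand until the dark length mark is level with the top face of the collar. The leg would slide on down if you let go, so hold it there and, with that same hand, turn the gripper about the leg so that a finger sweeps the collar's upright thumb lever clockwise (seen from above) all the way to its closed stop. Do not let go: finish with the leg still gripped, upright and at its mark, ready for the wheel head to be dropped on, and leave the other things on the table where they are.

Things in the scene. Friction and masses are not known exactly. Their poses are not given: they have to be found in the camera images.
- leg: the banding wheel's sliding leg, loose: a round steel post 20 mm in diameter, 150 mm long, with a tapered brass nose 16 mm high on top (166 mm overall, 0.15 to 0.3 kg); foot chamfered 3 mm in over 5 mm. It starts standing upright in the round socket in the middle of the tool block. Origin: centre of the foot; z runs up to the nose. It turns freely about its axis in socket and tube.
- leg_mark (a point): the length mark: middle of a dark band 4 mm wide all round the leg, 100 mm above its foot. Gripped 25 to 35 mm above the mark, the leg can go in to the mark with the fingertips just clear of the collar and overlapping the height of the thumb lever.
- tool_block: wooden tool block, fixed, 80 x 176 mm and 80 mm high, the long side along its y; origin: centre of the underside. The leg's socket is in the middle: round, 26 mm wide, floor 6 mm above the table, so 74 mm deep. Small modelling tools stand in it 55 to 75 mm to either side of the leg along y and reach at most 150 mm above the table; along x the leg's sides are free.
- stand: the banding-wheel stand, fixed: dark cast disc base 160 mm wide, 14 mm high; upright tube 36 mm in diameter, bore 23 mm, open at the top; on its head the aluminium cam collar, 52 mm wide, bore 28 mm, from 130 to 150 mm above the table. The bore goes down to 14 mm above the table, so a leg let go slides 36 mm past its mark. Origin: centre of the underside, on the tube's axis.
- stand_rim (a point): centre of the collar's top face, on the tube's axis, 150 mm above the table: where the leg's mark must come.
- cam (a joint): angle of the cam collar and its lever about the tube's axis, rad: 0 fully open, 1.05 closed against its stop, growing clockwise seen from above. At 0 the lever points along the stand's +x, at 1.05 60 degrees from there towards the stand's -y. It stays where it is left; 0.15 N m turns it, up to 0.3 N m near the end, when a sprung shoe inside clamps the leg and may nudge it 2 mm sideways.
- lever_tab (a point): middle of the lever's upright thumb tab, a plate standing radially on the collar from 18 to 58 mm from the tube's axis, 7 mm thick, up to 186 mm above the table (36 mm above the collar). This point: 40 mm from the axis, 168 mm up. Come down with a finger about 55 degrees round the leg anticlockwise of the tab, clear of it; the hand then turns some 70 degrees clockwise to close it.
- wheel_head: bystander: the aluminium wheel head, a disc 200 mm in diameter and 12 mm thick, lying face down at the back with its hub socket (40 mm wide, 20 mm high) upwards; origin: centre of its underside.
- bottle_a: bystander: glaze bottle, 42 mm in diameter, 116 mm high with its tip, on the robot's side; origin: centre of its underside.
- bottle_b: bystander: glaze bottle of the same size, in the middle beyond the stand and the block; origin: centre of its underside.
- bottle_c: bystander: glaze bottle of the same size, at the back left; origin: centre of its underside.
- mug: bystander: white mug, 84 mm wide, 95 mm high, at the back right; origin: centre of its underside.
- bowl: bystander: unglazed bowl, 136 mm wide, 55 mm high, on the left; origin: centre of its underside.
- brush_jar: bystander: jar of brushes, 72 mm wide, brushes up to 190 mm high, on the right; origin: centre of its underside.
- tile: bystander: white palette tile 100 x 100 x 8 mm, on the left; origin: centre of its underside.
Things that resemble listed ones, but are neither listed nor needed, are in the scene too. Of the things that look like the leg, the smaller one is meant.

How it is judged:
By the outcome, as a careful person would: the job done as asked, in the order asked, and still so for the second after the job is handed in, while the arm keeps its last pose, push and grip.
It also fails if it takes over 58 s, if anything falls off the work surface, if the arm or the gripper's body presses on something with over 40 N, if the wrist force passes 120 N, or if a joint passes its speed limit or range.

## Working session

There is one attempt and no reset: what is moved stays moved. The work goes in short steps, Python scripts to look and compute and a shell command to move; the robot and the scene stay as the last step left them, time stands still between calls to the robot, and variables do not carry over. Pictures are saved under pics/ and viewed, at most 10 in all, crops included, and the job is handed in when it is done.

```bash
mkdir -p pics; ls; cat > h.py <<'E'
import numpy as np, cv2
from rig import status,cams,ctrl
def snap(n,f):
    p,d=cams.camera(n); cv2.imwrite('pics/'+f+'.png',p); np.save('pics/'+f+'.npy',d); return p,d
def ray(n,u,v):
    m=cams.camera_model(n);K=np.array(m['intrinsics']);R=np.array(m['attitude'])
    c=np.linalg.solve(K,[u,v,1.]);return np.array(m['eye']),R@(c*[1,-1,-1])
def onz(n,u,v,z):
    e,r=ray(n,u,v);return e+r*(z-e[2])/r[2]
def pt(n,u,v,d):
    e,r=ray(n,u,v);return e+r*d
def cloud(n,d):
    m=cams.camera_model(n);K=np.array(m['intrinsics']);R=np.array(m['attitude'])
    v,u=np.mgrid[:d.shape[0],:d.shape[1]]
    c=np.stack([u,v,np.ones_like(u)],-1)@np.linalg.inv(K).T
    return np.array(m['eye'])+(c*d[...,None]*[1,-1,-1])@R.T
E
python3 - <<'E'
from h import *
for n in('top','side'):
    snap(n,n+'0');m=cams.camera_model(n);print(n,m)
print(status.sense())
E
```

```text
pics
top {'intrinsics': array([[451.80655657,   0.        , 323.67326322],
       [  0.        , 451.80655657, 238.53770622],
       [  0.        ,   0.        ,   1.        ]]), 'eye': array([0.49423743, 0.00908982, 1.28999063]), 'attitude': array([[ 0.01532811,  0.99664983, -0.08033779],
       [-0.99986134,  0.01475529, -0.00771899],
       [-0.00650772,  0.08044497,  0.99673781]])}
side {'intrinsics': array([[477.83037567,   0.        , 328.91508189],
       [  0.        , 477.83037567, 239.24418843],
       [  0.        ,   0.        ,   1.        ]]), 'eye': array([-0.0592847 , -0.64348   ,  0.92811706]), 'attitude': array([[ 6.98316964e-01,  4.68335325e-01, -5.41309007e-01],
       [-7.15788636e-01,  4.57131185e-01, -5.27899335e-01],
       [ 2.15321320e-04,  7.56103897e-01,  6.54451565e-01]])}
{'clock': 0.1, 'joints': array([-1.24688931,  0.38416271,  0.01637618,  1.37109189, -0.00628031,
        1.38817706, -0.04647444]), 'joint_velocities': array([-0.00076256, -0.00326179,  0.0008997 , -0.0032854 , -0.00072964,
       -0.00144445,  0.00077271]), 'tau': array([ 2.36911917e-03, -6.29135656e+01,  8.47283285e-01, -3.72766793e+01,
        1.67559256e-02,  1.03992605e-02,  2.83962507e-06]), 'tcp_pos': array([0.23556813, 0.5784046 , 0.23035409]), 'tool_rot': array([[-9.26152708e-01,  3.77148197e-01, -6.31433793e-04],
       [ 3.77148723e-01,  9.26151196e-01, -1.67415598e-03],
       [-4.66017473e-05, -1.78866854e-03, -9.99998399e-01]]), 'contact_force': array([ 0.51329733,  0.14225143, -0.69925177]), 'wrist_torque': array([-0.02829453,  0.04704706,  0.00293413]), 'grasp_force': 0.0, 'grip_width': 0.0855412058900976}
```

View pics/top0.png

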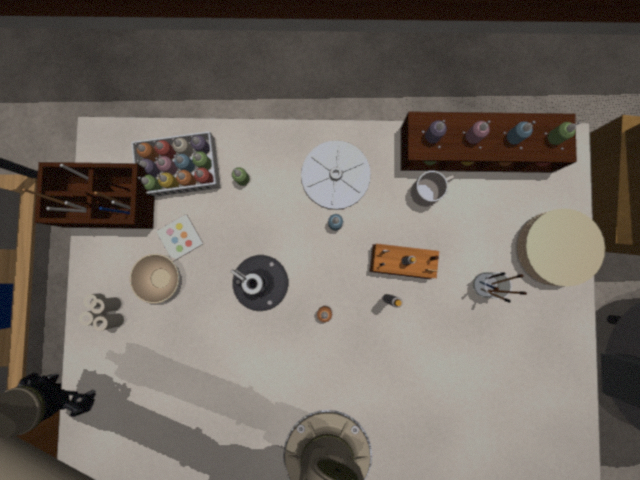

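View pics/side0.png

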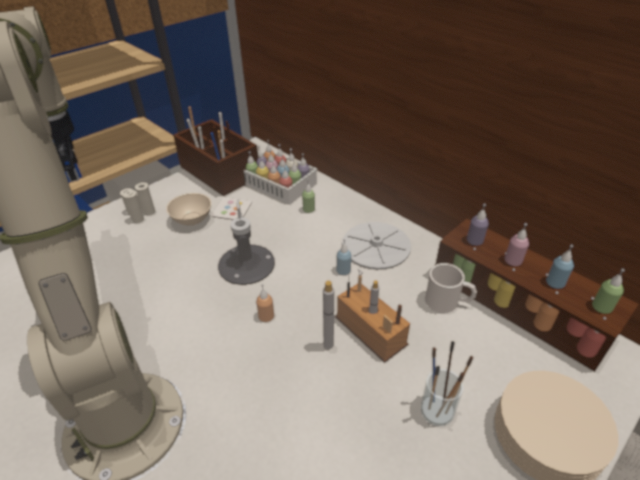

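The top view shows the stand collar at about (253,284) with its lever towards (236,271), and the leg in the block at (408,260). The post standing at (392,299) is the larger lookalike. The side view shows the leg in the block at about (375,297). Next I'll measure with depth.

```bash
python3 - <<'E'
from h import *
d=np.load('pics/top0.npy');P=cloud('top',d);ds=np.load('pics/side0.npy');S=cloud('side',ds)
def rep(n,C,c,r,lo,hi):
    q=C.reshape(-1,3);m=(np.hypot(q[:,0]-c[0],q[:,1]-c[1])<r)&(q[:,2]>lo)&(q[:,2]<hi);q=q[m]
    print(n,len(q),q.mean(0).round(4) if len(q) else'', ((q.min(0)+q.max(0))/2).round(4) if len(q) else '',(q.max(0)-q.min(0)).round(4) if len(q) else '');return q
st=onz('top',253,284,.15);lg=onz('top',408,260,.172);lv=onz('top',236,271,.186);print(st,lg,lv)
for nm,C in(('top',P),('side',S)):
    rep(nm+' collar',C,st,.045,.140,.158);rep(nm+' tab',C,st,.08,.163,.2)
    rep(nm+' leg',C,lg,.03,.1,.16);rep(nm+' legtop',C,lg,.03,.16,.2);rep(nm+' base',C,st,.1,.008,.02)
    q=rep(nm+' block',C,lg,.11,.07,.086)
    if len(q):
        r=cv2.minAreaRect((q[:,:2]*1000).astype(np.float32));print(r)
p=cv2.imread('pics/top0.png');s=cv2.imread('pics/side0.png')
a=cv2.resize(p[250:315,215:295],(400,325),interpolation=cv2.INTER_CUBIC);b=cv2.resize(p[235:300,360:440],(400,325),interpolation=cv2.INTER_CUBIC)
c=cv2.resize(s[205:270,205:285],(400,325)[:2],interpolation=cv2.INTER_CUBIC);e=cv2.resize(s[270:335,335:415],(400,325),interpolation=cv2.INTER_CUBIC)
im=np.vstack([np.hstack([a,b]),np.hstack([c,e])]);cv2.imwrite('pics/z0.png',cv2.resize(im,(738,600)))
E
```

```text
[0.46885984 0.19378914 0.15      ] [ 0.5342515  -0.19134521  0.172     ] [0.50058193 0.23036358 0.186     ]
top collar 254 [0.4708 0.1982 0.1491] [0.4711 0.2006 0.1489] [0.0498 0.0559 0.0173]
top tab 63 [0.4922 0.2279 0.1807] [0.4922 0.2288 0.1762] [0.0218 0.0338 0.0256]
top leg 53 [ 0.5359 -0.1985  0.1403] [ 0.5368 -0.2027  0.1299] [0.0185 0.0193 0.0596]
top legtop 23 [ 0.5372 -0.2016  0.1689] [ 0.5383 -0.2014  0.1681] [0.013  0.0109 0.016 ]
top base 1677 [0.4702 0.1922 0.0132] [0.4759 0.1859 0.014 ] [0.1659 0.1812 0.012 ]
top block 1572 [ 0.5358 -0.2     0.0796] [ 0.5085 -0.2016  0.078 ] [0.1464 0.1745 0.016 ]
((502.33154296875, -198.55645751953125), (170.97274780273438, 143.67913818359375), 84.11197662353516)
side collar 210 [0.4685 0.1956 0.1464] [0.4689 0.1992 0.1489] [0.0526 0.0597 0.0172]
side tab 48 [0.4873 0.2222 0.1772] [0.4893 0.226  0.1746] [0.0231 0.0323 0.0217]
side leg 168 [ 0.5309 -0.2078  0.1326] [ 0.5359 -0.2045  0.1309] [0.0209 0.0209 0.0581]
side legtop 33 [ 0.535  -0.2051  0.1674] [ 0.536  -0.2048  0.1664] [0.0132 0.012  0.0112]
side base 1138 [0.4622 0.185  0.012 ] [0.4682 0.194  0.014 ] [0.1509 0.1533 0.012 ]
side block 1619 [ 0.5287 -0.2074  0.0777] [ 0.5039 -0.2028  0.0779] [0.155  0.1775 0.0158]
((499.5735168457031, -199.28515625), (173.8776397705078, 150.7884063720703), 84.77983093261719)
```

View pics/z0.png

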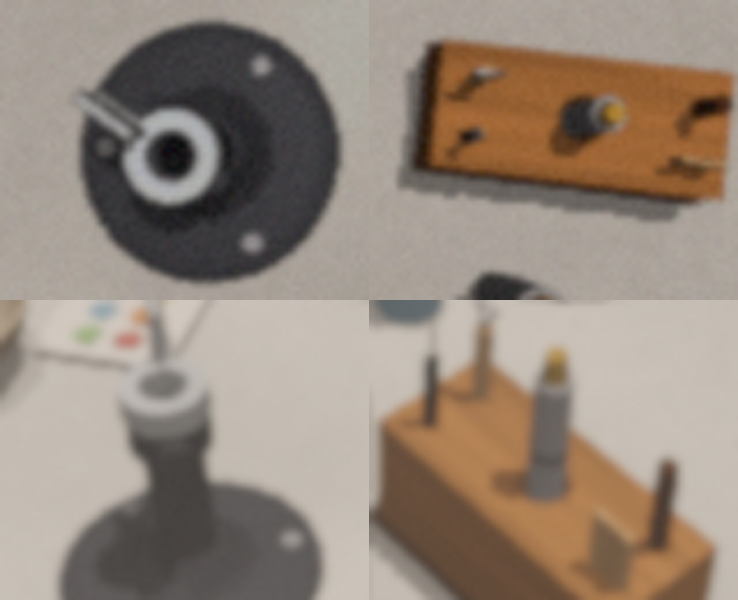

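The zoomed view shows the empty collar bore with its tab pointing up-left in the top view, and the leg standing in the block with its mark just above the block top. I still need a tighter collar and leg fit, the block yaw, and where the lookalike post stands.

```bash
python3 - <<'E'
from h import *
from scipy.optimize import least_squares
P=cloud('top',np.load('pics/top0.npy'));S=cloud('side',np.load('pics/side0.npy'))
def fit(q,r,c0):return least_squares(lambda c:np.hypot(*(q-c).T)-r,c0,loss='soft_l1',f_scale=.002).x.round(4)
def sel(C,c,r,lo,hi):
    q=C.reshape(-1,3);return q[(np.hypot(q[:,0]-c[0],q[:,1]-c[1])<r)&(q[:,2]>lo)&(q[:,2]<hi)]
print('nose ray',onz('top',412.7,259.3,.172),'bore ray',onz('top',252.3,283.6,.15))
for n,C in(('top',P),('side',S)):
    q=sel(C,(.537,-.203),.02,.115,.148);print(n,'leg fit',fit(q[:,:2],.01,(.537,-.203)))
    q=sel(C,(.469,.195),.03,.146,.154);q=q[:,:2];
    print(n,'collar top: mean annulus',least_squares(lambda c:np.maximum(0,np.hypot(*(q-c).T)-.026)+np.maximum(0,.014-np.hypot(*(q-c).T)),(.469,.195)).x)
    q=sel(C,(.49,.227),.05,.178,.19);c=q[:,:2].mean(0);w=np.linalg.svd(q[:,:2]-c)[2][0];print(n,'tab',c,np.degrees(np.arctan2(w[1],w[0])),len(q))
    q=sel(C,onz('top',392,299,.1),.06,.03,.3);print('post',((q.min(0)+q.max(0))/2),q.max(0),q.min(0))
# block: orange mask, top plane z=.08
p=cv2.imread('pics/top0.png');h=cv2.cvtColor(p,cv2.COLOR_BGR2HSV)
m=(abs(P[...,2]-.08)<.006)&(np.hypot(P[...,0]-.537,P[...,1]+.203)<.11)&(h[...,1]>120)
r=cv2.minAreaRect((P[m][:,:2]*1000).astype(np.float32));print(r)
E
```

```text
nose ray [ 0.53615512 -0.20293965  0.172     ] bore ray [0.46983296 0.19557835 0.15      ]
top leg fit [ 0.5371 -0.2036]
top collar top: mean annulus [0.47023023 0.19790463]
top tab [0.4922908  0.22924333] -123.83737837631122 48
post [ 0.4325798  -0.15908441  0.12580346] [ 0.44530107 -0.14704197  0.21926372] [ 0.41985852 -0.17112684  0.0323432 ]
side leg fit [ 0.537  -0.2034]
side collar top: mean annulus [0.46823273 0.19551642]
side tab [0.49014522 0.22701795] -125.81019260752193 26
post [ 0.43032039 -0.16207759  0.12310378] [ 0.44370499 -0.14849399  0.21612178] [ 0.4169358  -0.17566119  0.03008578]
((535.7798461914062, -201.39859008789062), (169.80027770996094, 72.29248809814453), 84.16624450683594)
```

```bash
python3 -m crank '[[[1.78,-2.73,0.5,0,0,-0.05,0.7],[1.78,-2.73,0.5,0,0,-0.05,0.7],[1.78,-2.73,0.5,0,0,-0.05,0.7],[1.78,-2.73,0.5,0,0,-0.05,0.7],[1.78,-2.73,0.5,0,0,-0.05,0.7],[1.78,-2.73,0.5,0,0,-0.05,0.7],[1.78,-2.73,0.5,0,0,-0.05,0.7],[1.78,-2.73,0.5,0,0,-0.05,0.7],[1.78,-2.73,0.5,0,0,-0.05,0.7],[1.78,-2.73,0.5,0,0,-0.05,0.7],[1.78,-2.73,0.5,0,0,-0.05,0.7],[1.78,-2.73,0.5,0,0,-0.05,0.7],[0,0,0,0,0,0,0.7]]]'
```

```text
clock: 1.18
tcp_pos: [0.4535, 0.2441, 0.2924]
tool_rot: [[-0.54, 0.842, 0.003], [0.842, 0.54, -0.001], [-0.003, 0.001, -1.0]]
contact_force: [1.0, -1.3, 0.5]
grip_width: 0.0598
grasp_force: 0.0
```

```bash
python3 -m crank '[[[0.62,-3.24,0,0,0,-0.05,0.7],[0.62,-3.24,0,0,0,-0.05,0.7],[0.62,-3.24,0,0,0,-0.05,0.7],[0.62,-3.24,0,0,0,-0.05,0.7],[0.62,-3.24,0,0,0,-0.05,0.7],[0.62,-3.24,0,0,0,-0.05,0.7],[0.62,-3.24,0,0,0,-0.05,0.7],[0.62,-3.24,0,0,0,-0.05,0.7],[0.62,-3.24,0,0,0,-0.05,0.7],[0.62,-3.24,0,0,0,-0.05,0.7],[0.62,-3.24,0,0,0,-0.05,0.7],[0.62,-3.24,0,0,0,-0.05,0.7],[0.62,-3.24,0,0,0,-0.05,0.7],[0.62,-3.24,0,0,0,-0.04,0.7],[0,0,0,0,0,0,0.7],[0,0,0,0,0,0,0.7],[0,0,0,0,0,0,0.7]]]'; cat > st.py <<'E'
from h import *
s=status.sense();R=s['tool_rot'];print(s['clock'],'tcp',s['tcp_pos'].round(4),'yaw',np.degrees(np.arctan2(R[1,1],R[0,1])).round(2),'zax',R[:,2].round(4),'w',round(s['grip_width'],4),'gf',round(s['grasp_force'],1),'F',s['contact_force'].round(2),'T',s['wrist_torque'].round(3),'j',s['joints'].round(2))
E
python3 st.py
```

```text
clock: 2.6
tcp_pos: [0.5361, -0.2018, 0.2907]
tool_rot: [[0.105, 0.994, -0.001], [0.994, -0.105, 0.001], [0.0, -0.001, -1.0]]
contact_force: [0.0, 0.6, -0.5]
grip_width: 0.0601
grasp_force: 0.0
2.6 tcp [ 0.5361 -0.2018  0.2907] yaw -6.05 zax [-1.1e-03  6.0e-04 -1.0e+00] w 0.0601 gf 0.0 F [ 0.03  0.61 -0.51] T [ 0.03   0.034 -0.062] j [-0.27  0.3   0.74  1.44 -0.2   1.48  0.36]
```

```bash
python3 -m crank '[[[0.1,-0.2,-2,0,0,0,0.7],[0,0,-2.5,0,0,0,0.7],[0,0,-2.5,0,0,0,0.7],[0,0,-2.5,0,0,0,0.7],[0,0,-2.5,0,0,0,0.7],[0,0,-2.2,0,0,0,0.7],[0,0,-2,0,0,0,0.7],[0,0,-1,0,0,0,0.7],[0,0,0,0,0,0,0.7],[0,0,0,0,0,0,0.7],[0,0,0,0,0,0,0.2],[0,0,0,0,0,0,0],[0,0,0,0,0,0,0],[0,0,0,0,0,0,0],[0,0,0,0,0,0,0],[0,0,0,0,0,0,0]]]' 90; python3 - <<'E'
import st
from h import *
a,_=snap('side','s1');b,_=snap('top','t1')
cv2.imwrite('pics/z1.png',np.hstack([cv2.resize(a[230:360,300:430],(400,400)),cv2.resize(b[200:330,340:470],(400,400))]))
E
```

```text
clock: 3.93
tcp_pos: [0.5377, -0.2047, 0.1206]
tool_rot: [[0.106, 0.994, 0.002], [0.994, -0.106, -0.0], [0.0, 0.002, -1.0]]
contact_force: [-1.2, 0.7, 6.1]
grip_width: 0.0176
grasp_force: 87.7
3.9333 tcp [ 0.5377 -0.2047  0.1206] yaw -6.08 zax [ 1.9e-03 -1.0e-04 -1.0e+00] w 0.0176 gf 87.7 F [-1.17  0.68  6.12] T [0.165 0.396 0.027] j [-0.23  0.42  0.7   1.69 -0.29  1.14  0.44]
```

View pics/z1.png

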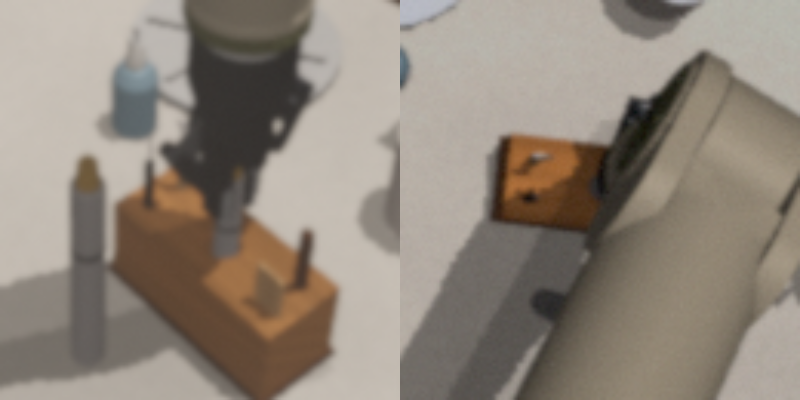

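The leg is gripped in the block and the lookalike post beside it is untouched. Lifting it now.

```bash
python3 -m crank '[[[0,0,0.5,0,0,0,0],[0,0,1,0,0,0,0],[0,0,1.2,0,0,0,0],[0,0,1.2,0,0,0,0],[0,0,1.5,0,0,0,0],[0,0,1.5,0,0,0,0],[0,0,1.5,0,0,0,0],[0,0,2,0,0,0,0],[0,0,2,0,0,0,0],[0,0,2,0,0,0,0],[0,0,2,0,0,0,0],[0,0,2,0,0,0,0],[0,0,2,0,0,0,0],[0,0,0.6,0,0,0,0],[0,0,0,0,0,0,0],[0,0,0,0,0,0,0]]]'; python3 st.py
```

```text
clock: 5.37
tcp_pos: [0.537, -0.2045, 0.3291]
tool_rot: [[0.106, 0.994, 0.0], [0.994, -0.106, 0.0], [0.0, 0.0, -1.0]]
contact_force: [-1.3, -0.3, -2.9]
grip_width: 0.0178
grasp_force: 88.1
5.3667 tcp [ 0.537  -0.2045  0.3291] yaw -6.08 zax [ 1.e-04  1.e-04 -1.e+00] w 0.0178 gf 88.1 F [-1.27 -0.25 -2.87] T [ 0.043  0.057 -0.002] j [-0.26  0.29  0.75  1.36 -0.2   1.57  0.36]
```

```bash
python3 -m crank '[[[-0.36,2.11,0,0,0,0.103,0],[-0.36,2.11,0,0,0,0.103,0],[-0.36,2.11,0,0,0,0.103,0],[-0.36,2.11,0,0,0,0.103,0],[-0.36,2.11,0,0,0,0.103,0],[-0.36,2.11,0,0,0,0.103,0],[-0.36,2.11,0,0,0,0.103,0],[-0.36,2.11,0,0,0,0.103,0],[-0.36,2.11,0,0,0,0.103,0],[-0.36,2.11,0,0,0,0.103,0],[-0.36,2.11,0,0,0,0.103,0],[-0.36,2.11,0,0,0,0.103,0],[-0.36,2.11,0,0,0,0.103,0],[-0.36,2.11,0,0,0,0.103,0],[-0.36,2.11,0,0,0,0.103,0],[-0.36,2.11,0,0,0,0.103,0],[-0.36,2.11,0,0,0,0.103,0],[-0.36,2.11,0,0,0,0.103,0],[-0.36,2.11,0,0,0,0.103,0],[0,0,0,0,0,0.103,0]]]'; python3 -m crank '[[[0,0,0,0,0,0,0],[0,0,0,0,0,0,0],[0,0,0,0,0,0,0]]]'>/dev/null;python3 - <<'E'
import st
from h import *
a,_=snap('side','s2');b,_=snap('top','t2')
cv2.imwrite('pics/z2.png',np.hstack([cv2.resize(a[110:310,180:380],(400,400)),cv2.resize(b[200:350,180:330],(400,400))]))
E
```

```text
clock: 7.03
tcp_pos: [0.4663, 0.2016, 0.3271]
tool_rot: [[-0.923, -0.385, -0.004], [-0.385, 0.923, -0.0], [0.003, 0.001, -1.0]]
contact_force: [-0.1, 0.2, -2.3]
grip_width: 0.0183
grasp_force: 88.3
7.2833 tcp [0.4687 0.1954 0.3286] yaw 111.67 zax [-9.0e-04 -1.1e-03 -1.0e+00] w 0.0179 gf 88.2 F [ 0.52 -0.15 -2.53] T [-0.057 -0.061 -0.001] j [-0.71  0.1   0.28  1.52 -0.03  1.53  1.52]
```

View pics/z2.png

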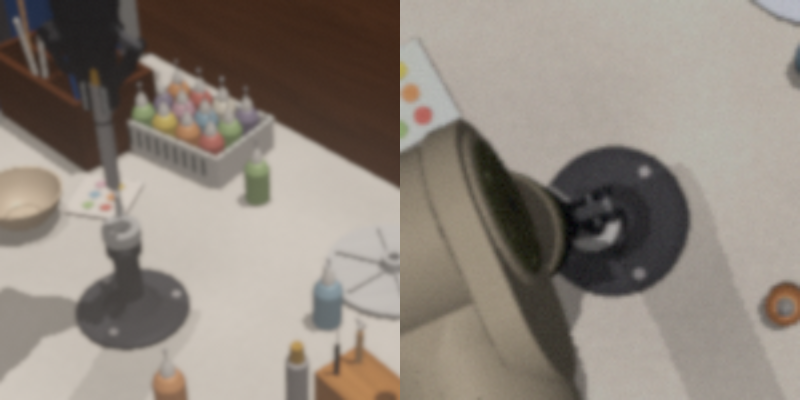

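The side crop shows the leg hanging over the collar, possibly with some lean. I'll measure its axis from depth.

```bash
python3 - <<'E'
from h import *
from scipy.optimize import least_squares
S=cloud('side',np.load('pics/s2.npy')).reshape(-1,3);im=cv2.imread('pics/s2.png')
q=S[(np.hypot(S[:,0]-.469,S[:,1]-.196)<.035)&(S[:,2]>.19)&(S[:,2]<.31)]
def f(p):
    c=p[:2]+p[2:]*(q[:,2:]-.26);return np.hypot(*(q[:,:2]-c).T)-.01
r=least_squares(f,[.469,.196,0,0],loss='soft_l1',f_scale=.002);print(len(q),r.x,'lo z',q[:,2].min(),np.abs(f(r.x)).mean())
# darkness along the leg axis as a function of z
m=cams.camera_model('side');K=np.array(m['intrinsics']);R=np.array(m['attitude'])
x=r.x
for z in np.arange(.205,.345,.004):
    c=np.array([*(x[:2]+x[2:]*(z-.26)),z]);d=np.array(m['eye'])-c;d[2]=0;c[:2]+=.01*d[:2]/np.linalg.norm(d)
    v=R.T@(c-m['eye'])*[1,-1,-1];u=K@v/v[2];print(round(z,3),u[:2].round(1),im[int(round(u[1]))][int(round(u[0]))].mean().round(),end=' | ')
E
```

```text
269 [ 0.46808487  0.19578293 -0.00524118  0.00215428] lo z 0.21005768522293344 0.00119525108209483
0.205 [236.9 208.2] 143.0 | 0.209 [236.7 206.9] 153.0 | 0.213 [236.5 205.6] 159.0 | 0.217 [236.3 204.3] 119.0 | 0.221 [236.1 203.1] 103.0 | 0.225 [235.9 201.8] 99.0 | 0.229 [235.6 200.4] 98.0 | 0.233 [235.4 199.1] 99.0 | 0.237 [235.2 197.8] 99.0 | 0.241 [235.  196.5] 99.0 | 0.245 [234.8 195.2] 100.0 | 0.249 [234.5 193.8] 98.0 | 0.253 [234.3 192.5] 99.0 | 0.257 [234.1 191.1] 99.0 | 0.261 [233.9 189.8] 99.0 | 0.265 [233.7 188.4] 98.0 | 0.269 [233.4 187. ] 98.0 | 0.273 [233.2 185.7] 98.0 | 0.277 [233.  184.3] 97.0 | 0.281 [232.7 182.9] 97.0 | 0.285 [232.5 181.5] 97.0 | 0.289 [232.3 180.1] 97.0 | 0.293 [232.1 178.7] 96.0 | 0.297 [231.8 177.3] 96.0 | 0.301 [231.6 175.9] 96.0 | 0.305 [231.4 174.5] 94.0 | 0.309 [231.1 173. ] 86.0 | 0.313 [230.9 171.6] 77.0 | 0.317 [230.6 170.1] 89.0 | 0.321 [230.4 168.7] 94.0 | 0.325 [230.2 167.2] 93.0 | 0.329 [229.9 165.8] 90.0 | 0.333 [229.7 164.3] 88.0 | 0.337 [229.4 162.8] 90.0 | 0.341 [229.2 161.3] 91.0 |
```

The leg is upright and lines up with the collar in the same camera. Its mark is at 0.314, which agrees with the grasp bookkeeping (TCP minus 14.6 mm). Lowering to just inside the tube.

```bash
python3 -m crank '[[[0,0,-1.5,0,0,0,0],[0,0,-1.5,0,0,0,0],[0,0,-1.5,0,0,0,0],[0,0,-1,0,0,0,0],[0,0,-0.5,0,0,0,0],[0,0,-0.5,0,0,0,0],[0,0,-0.5,0,0,0,0],[0,0,-0.5,0,0,0,0],[0,0,-0.5,0,0,0,0],[0,0,0,0,0,0,0]]]';python3 st.py;python3 -m crank '[[[0,0,-0.3,0,0,0,0],[0,0,-0.3,0,0,0,0],[0,0,-0.3,0,0,0,0],[0,0,-0.3,0,0,0,0],[0,0,0,0,0,0,0]]]'; python3 st.py
```

```text
clock: 8.22
tcp_pos: [0.4684, 0.1964, 0.2484]
tool_rot: [[-0.927, -0.374, -0.001], [-0.374, 0.927, -0.001], [0.001, -0.0, -1.0]]
contact_force: [-0.5, -0.4, -3.0]
grip_width: 0.0178
grasp_force: 88.3
8.2167 tcp [0.4684 0.1964 0.2484] yaw 111.95 zax [-1.e-03 -6.e-04 -1.e+00] w 0.0178 gf 88.3 F [-0.45 -0.43 -2.95] T [0.017 0.057 0.004] j [-0.71  0.12  0.28  1.67 -0.03  1.36  1.53]
clock: 8.63
tcp_pos: [0.4688, 0.1965, 0.2367]
tool_rot: [[-0.927, -0.374, -0.0], [-0.374, 0.927, -0.0], [0.0, -0.0, -1.0]]
contact_force: [1.5, 0.5, -3.6]
grip_width: 0.0182
grasp_force: 88.3
8.6333 tcp [0.4688 0.1965 0.2367] yaw 111.96 zax [-1.e-04 -2.e-04 -1.e+00] w 0.0182 gf 88.3 F [ 1.54  0.46 -3.56] T [ 0.107 -0.462 -0.067] j [-0.71  0.13  0.28  1.69 -0.03  1.33  1.53]
```

```bash
python3 -m crank '[[[0.05,0,-0.4,0,0,0,0],[0,0,-0.6,0,0,0,0],[0,0,-0.6,0,0,0,0],[0,0,-0.6,0,0,0,0],[0,0,-0.6,0,0,0,0],[0,0,0,0,0,0,0]]]';python3 st.py;python3 -m crank '[[[0,0,-0.6,0,0,0,0],[0,0,-0.6,0,0,0,0],[0,0,-0.6,0,0,0,0],[0,0,-0.6,0,0,0,0],[0,0,-0.6,0,0,0,0],[0,0,-0.5,0,0,0,0],[0,0,-0.4,0,0,0,0],[0,0,-0.3,0,0,0,0],[0,0,0,0,0,0,0],[0,0,0,0,0,0,0]]]' >/dev/null; python3 st.py
```

```text
clock: 9.13
tcp_pos: [0.4689, 0.1964, 0.2078]
tool_rot: [[-0.927, -0.374, -0.001], [-0.374, 0.927, -0.001], [0.001, -0.0, -1.0]]
contact_force: [2.3, 0.6, -3.5]
grip_width: 0.0181
grasp_force: 88.3
9.1333 tcp [0.4689 0.1964 0.2078] yaw 111.96 zax [-1.1e-03 -9.0e-04 -1.0e+00] w 0.0181 gf 88.3 F [ 2.27  0.6  -3.49] T [ 0.234 -0.735  0.069] j [-0.71  0.14  0.28  1.73 -0.04  1.27  1.53]
9.9667 tcp [0.4692 0.1965 0.1671] yaw 111.95 zax [-2.e-04 -3.e-04 -1.e+00] w 0.0178 gf 88.3 F [ 1.89  0.79 -4.98] T [ 0.136 -0.614  0.06 ] j [-0.7   0.18  0.27  1.79 -0.05  1.18  1.54]
```

```bash
python3 -m crank '[[[0.05,0,-0.15,0,0,0,0],[0,0,-0.1,0,0,0,0],[0,0,0,0,0,0,0],[0,0,0,0,0,0,0]]]' >/dev/null;python3 - <<'E'
import st
from h import *
a,_=snap('side','s3');b,_=snap('top','t3')
cv2.imwrite('pics/z3.png',np.hstack([cv2.resize(a[170:250,200:280],(500,500),interpolation=cv2.INTER_CUBIC),cv2.resize(b[250:310,220:280],(300,300))[np.r_[0:300,[299]*200]]]))
E
```

```text
10.3 tcp [0.4695 0.1965 0.1647] yaw 111.96 zax [-4.e-04 -2.e-04 -1.e+00] w 0.018 gf 88.3 F [ 0.94 -0.3  -2.24] T [ 0.03  -0.171  0.071] j [-0.7   0.18  0.27  1.79 -0.05  1.18  1.54]
```

View pics/z3.png

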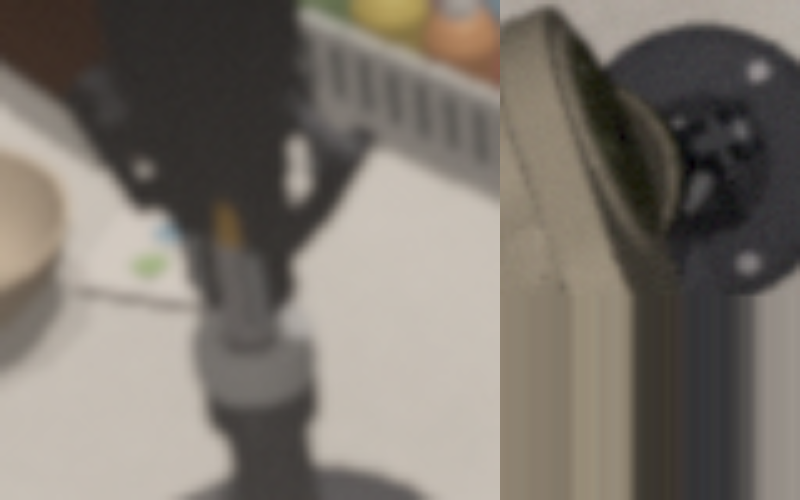

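The side crop shows the leg in the collar with its dark band right at the top face (about 250,345), and the nose between the fingers. Side forces are near zero, so I'll start the clockwise sweep.

```bash
python3 -m crank '[[[0,0,0,0,0,-0.05,0],[0,0,0,0,0,-0.05,0],[0,0,0,0,0,-0.05,0],[0,0,0,0,0,-0.05,0],[0,0,0,0,0,-0.05,0],[0,0,0,0,0,-0.05,0],[0,0,0,0,0,-0.05,0]]]' >/dev/null;python3 st.py;python3 -m crank '[[[0,0,0,0,0,-0.05,0],[0,0,0,0,0,-0.05,0],[0,0,0,0,0,-0.05,0],[0,0,0,0,0,-0.05,0],[0,0,0,0,0,-0.05,0],[0,0,0,0,0,-0.05,0]]]' >/dev/null;python3 st.py
```

```text
10.9833 tcp [0.4695 0.1964 0.1648] yaw 91.76 zax [-4.e-04 -2.e-04 -1.e+00] w 0.0179 gf 88.8 F [-0.16 -0.66 -3.5 ] T [-0.079 -0.043 -0.   ] j [-0.73  0.18  0.31  1.79 -0.06  1.18  1.2 ]
11.4833 tcp [0.4689 0.1972 0.1647] yaw 74.65 zax [-1.3e-03  3.0e-04 -1.0e+00] w 0.0182 gf 92.7 F [-3.35  1.33 -1.57] T [0.307 0.262 0.227] j [-0.76  0.18  0.34  1.79 -0.06  1.18  0.9 ]
```

```bash
python3 -m crank '[[[0,0,0,0,0,-0.05,0],[0,0,0,0,0,-0.05,0],[0,0,0,0,0,-0.05,0],[0,0,0,0,0,-0.05,0],[0,0,0,0,0,-0.05,0],[0,0,0,0,0,-0.05,0]]]' >/dev/null;python3 st.py;python3 -m crank '[[[0,0,0,0,0,-0.05,0],[0,0,0,0,0,-0.05,0],[0,0,0,0,0,-0.03,0],[0,0,0,0,0,0,0]]]' >/dev/null;python3 st.py
```

```text
11.9833 tcp [0.4689 0.1978 0.1648] yaw 57.51 zax [-0.0011  0.001  -1.    ] w 0.0181 gf 93.3 F [-2.27  3.59 -2.35] T [0.671 0.076 0.152] j [-0.78  0.18  0.37  1.8  -0.07  1.18  0.61]
12.3167 tcp [0.4691 0.1981 0.1648] yaw 50.12 zax [-6.0e-04  1.3e-03 -1.0e+00] w 0.0182 gf 93.8 F [-2.85  5.17 -3.16] T [1.015 0.091 0.149] j [-0.8   0.18  0.38  1.8  -0.07  1.18  0.48]
```

```bash
python3 -m crank '[[[0,-0.05,0,0,0,-0.04,0],[0,0,0,0,0,-0.04,0],[0,0,0,0,0,-0.03,0],[0,0,0,0,0,0,0]]]' >/dev/null;python3 st.py;python3 -m crank '[[[0,0,0,0,0,-0.03,0],[0,0,0,0,0,-0.03,0],[0,0,0,0,0,0,0]]]' >/dev/null;python3 st.py
```

```text
12.65 tcp [0.4692 0.1981 0.1648] yaw 43.88 zax [-1.0e-04  2.1e-03 -1.0e+00] w 0.0177 gf 94.0 F [-0.76  6.55 -4.42] T [ 1.529 -0.212  0.208] j [-0.81  0.18  0.39  1.8  -0.08  1.18  0.37]
12.9 tcp [0.4693 0.1983 0.1649] yaw 40.45 zax [ 1.0e-04  2.3e-03 -1.0e+00] w 0.0181 gf 94.4 F [-1.27  8.16 -5.13] T [ 1.648 -0.271  0.218] j [-0.81  0.18  0.4   1.8  -0.08  1.18  0.31]
```

```bash
python3 -m crank '[[[0,0,0,0,0,-0.03,0],[0,0,0,0,0,-0.03,0],[0,0,0,0,0,0,0]]]' >/dev/null;python3 st.py;python3 -m crank '[[[0,0,0,0,0,-0.02,0],[0,0,0,0,0,-0.02,0],[0,0,0,0,0,0,0]]]' >/dev/null;python3 - <<'E'
import st
from h import *
a,d=snap('side','s4');b,e=snap('top','t4')
for n,D in(('top',e),('side',d)):
    C=cloud(n,D).reshape(-1,3);q=C[(np.hypot(C[:,0]-.4695,C[:,1]-.196)<.065)&(np.hypot(C[:,0]-.4695,C[:,1]-.196)>.032)&(C[:,2]>.155)&(C[:,2]<.19)]
    print(n,len(q),q.mean(0),np.degrees(np.arctan2(*(q.mean(0)[:2]-[.4695,.196])[::-1])))
cv2.imwrite('pics/z4.png',np.hstack([cv2.resize(a[170:250,200:280],(400,400),interpolation=cv2.INTER_CUBIC),cv2.resize(b[240:320,220:300],(400,400),interpolation=cv2.INTER_CUBIC)]))
E
```

```text
13.15 tcp [0.4693 0.1984 0.1649] yaw 37.02 zax [ 3.0e-04  2.4e-03 -1.0e+00] w 0.0177 gf 94.8 F [ 0.12  8.15 -6.03] T [ 1.686 -0.414  0.242] j [-0.82  0.18  0.4   1.8  -0.08  1.18  0.26]
13.4 tcp [0.4694 0.1985 0.1649] yaw 34.77 zax [ 4.0e-04  2.5e-03 -1.0e+00] w 0.0177 gf 95.0 F [ 1.62  8.21 -5.95] T [ 1.779 -0.468  0.308] j [-0.82  0.18  0.41  1.8  -0.08  1.18  0.22]
top 46 [0.51547052 0.20397983 0.17754417] 9.847608449816839
side 73 [0.51373306 0.20220768 0.17149864] 7.988731497849248
```

View pics/z4.png

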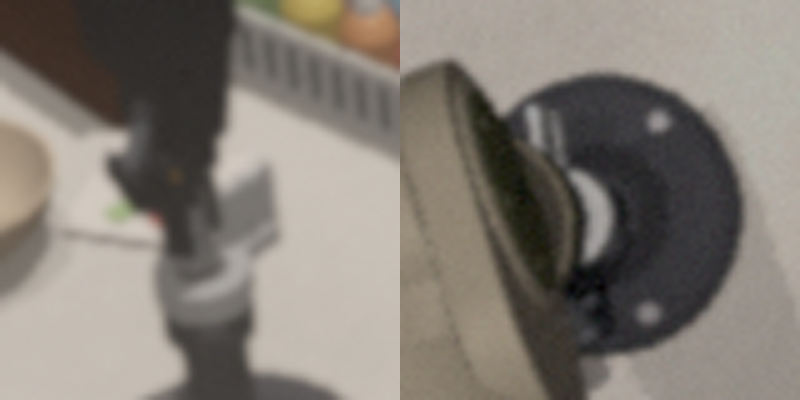

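The tab is now at roughly 5–9° against about −4° when closed. I'll carry on to the stop, watching the moment.

```bash
for i in 1; do python3 -m crank '[[[0,0,0,0,0,-0.03,0],[0,0,0,0,0,-0.03,0],[0,0,0,0,0,0,0]]]' >/dev/null;python3 st.py;python3 -m crank '[[[0,0,0,0,0,-0.03,0],[0,0,0,0,0,-0.03,0],[0,0,0,0,0,0,0]]]' >/dev/null;python3 st.py; python3 -m crank '[[[0,0,0,0,0,-0.03,0],[0,0,0,0,0,0,0]]]' >/dev/null;python3 st.py; done
```

```text
13.75 tcp [0.4695 0.1986 0.1649] yaw 31.3 zax [ 6.0e-04  2.6e-03 -1.0e+00] w 0.0178 gf 94.9 F [ 0.34  8.53 -6.63] T [ 1.785 -0.527  0.242] j [-0.82  0.18  0.41  1.8  -0.08  1.18  0.16]
14.0 tcp [0.4695 0.1986 0.1649] yaw 27.87 zax [ 8.0e-04  2.7e-03 -1.0e+00] w 0.0179 gf 94.8 F [ 1.26  8.85 -6.27] T [ 1.807 -0.686  0.22 ] j [-0.83  0.18  0.42  1.8  -0.08  1.18  0.1 ]
14.1667 tcp [0.4696 0.1987 0.1649] yaw 26.16 zax [ 9.0e-04  2.8e-03 -1.0e+00] w 0.0181 gf 95.0 F [ 2.01  9.3  -6.53] T [ 1.85  -0.684  0.246] j [-0.83  0.18  0.42  1.8  -0.08  1.18  0.07]
```

```bash
python3 -m crank '[[[0,0,0,0,0,-0.03,0],[0,0,0,0,0,0,0]]]' >/dev/null;python3 st.py;python3 -m crank '[[[0,0,0,0,0,-0.03,0],[0,0,0,0,0,0,0]]]' >/dev/null;python3 st.py; python3 -m crank '[[[0,0,0,0,0,-0.03,0],[0,0,0,0,0,0,0]]]' >/dev/null;python3 st.py
```

```text
14.3333 tcp [0.4696 0.1987 0.1649] yaw 24.44 zax [ 0.0011  0.0028 -1.    ] w 0.0178 gf 95.4 F [ 1.77  9.72 -6.68] T [ 1.922 -0.751  0.307] j [-0.84  0.18  0.42  1.8  -0.08  1.18  0.04]
14.5 tcp [0.4696 0.199  0.1649] yaw 22.75 zax [ 0.0011  0.003  -1.    ] w 0.0179 gf 96.4 F [ 2.62 10.53 -6.25] T [ 1.932 -0.695  0.264] j [-0.84  0.18  0.43  1.8  -0.08  1.18  0.01]
14.6667 tcp [0.4695 0.1993 0.165 ] yaw 21.07 zax [ 0.0011  0.0032 -1.    ] w 0.0179 gf 97.7 F [ 1.97 10.67 -6.65] T [ 1.956 -0.641  0.549] j [-0.84  0.18  0.43  1.8  -0.09  1.18 -0.02]
```

The moment has jumped to 0.55 N m, so it is probably at the stop. I'll push slightly further and look.

```bash
python3 -m crank '[[[0,0,0,0,0,-0.03,0],[0,0,0,0,0,0,0],[0,0,0,0,0,0,0]]]' >/dev/null; python3 - <<'E'
import st
from h import *
a,d=snap('side','s5');b,e=snap('top','t5')
for n,D in(('top',e),('side',d)):
    C=cloud(n,D).reshape(-1,3);r=np.hypot(C[:,0]-.4695,C[:,1]-.196)
    q=C[(r<.065)&(r>.03)&(C[:,2]>.155)&(C[:,2]<.192)]
    c=q.mean(0);w=np.linalg.svd(q[:,:2]-c[:2])[2][0];print(n,len(q),c,np.degrees(np.arctan2(*(c[:2]-[.4695,.196])[::-1])),'dir',np.degrees(np.arctan(w[1]/w[0])))
S=cloud('side',d).reshape(-1,3);r=np.hypot(S[:,0]-.4695,S[:,1]-.196)
cv2.imwrite('pics/z5.png',np.hstack([cv2.resize(a[175:235,210:270],(450,450),interpolation=cv2.INTER_CUBIC),cv2.resize(b[240:320,220:300],(300,300),interpolation=cv2.INTER_CUBIC)[np.r_[0:300,[299]*150]]]))
E
```

```text
14.9167 tcp [0.4695 0.1997 0.1649] yaw 19.48 zax [ 0.0012  0.0034 -1.    ] w 0.0176 gf 99.6 F [ 1.74 12.45 -7.72] T [ 2.026 -0.746  0.555] j [-0.84  0.18  0.43  1.8  -0.09  1.18 -0.05]
top 54 [0.51413229 0.19552361 0.17807689] -0.6115348845798401 dir -0.3765622178550221
side 90 [0.51306199 0.19405463 0.1718964 ] -2.556991340799801 dir -0.5338733456956292
```

View pics/z5.png

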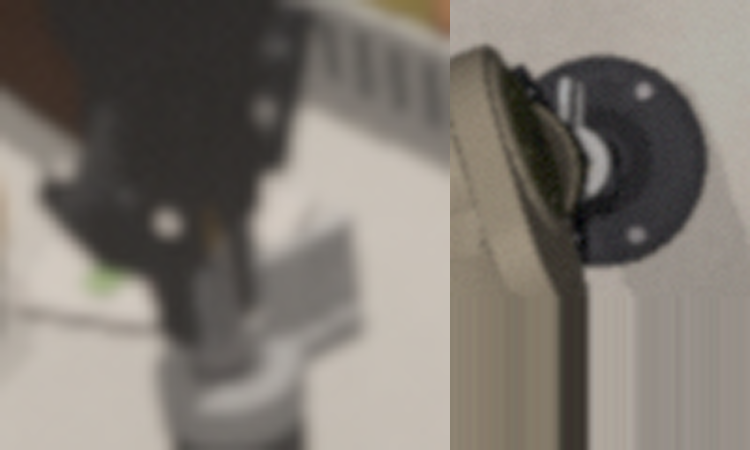

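```bash
python3 -m crank '[[[0,-0.1,0,0,0,-0.03,0],[0,0,0,0,0,0,0]]]' >/dev/null;python3 st.py;python3 -m crank '[[[0,-0.1,0,0,0,-0.03,0],[0,0,0,0,0,0,0],[0,0,0,0,0,0,0]]]' >/dev/null; python3 - <<'E'
import st
from h import *
a,d=snap('side','s6');b,e=snap('top','t6')
for n,D in(('top',e),('side',d)):
    C=cloud(n,D).reshape(-1,3);r=np.hypot(C[:,0]-.4695,C[:,1]-.196)
    q=C[(r<.065)&(r>.03)&(C[:,2]>.155)&(C[:,2]<.192)]
    c=q.mean(0);w=np.linalg.svd(q[:,:2]-c[:2])[2][0];print(n,len(q),c,np.degrees(np.arctan2(*(c[:2]-[.4695,.196])[::-1])),'dir',np.degrees(np.arctan(w[1]/w[0])))
E
```

```text
15.1833 tcp [0.4694 0.2002 0.165 ] yaw 17.76 zax [ 0.0016  0.0051 -1.    ] w 0.0178 gf 100.4 F [ 3.41 15.91 -8.37] T [ 2.956 -0.843  0.62 ] j [-0.85  0.18  0.43  1.8  -0.09  1.17 -0.07]
15.4333 tcp [0.4693 0.2006 0.165 ] yaw 16.21 zax [ 0.0021  0.0065 -1.    ] w 0.0179 gf 101.0 F [  4.56  20.62 -10.48] T [ 3.945 -0.866  0.739] j [-0.85  0.18  0.44  1.8  -0.09  1.17 -0.1 ]
top 53 [0.51389468 0.19550999 0.17925936] -0.6323851320491488 dir 0.7538514881262971
side 91 [0.51292988 0.1941122  0.17146343] -2.4889577273274903 dir -0.5463216454470512
```

The tab did not move while the force rose, so it is at its stop. I'll ease off the excess push so the leg stands straight, then check the mark and lean.

```bash
python3 -m crank '[[[0,0.1,0,0,0,0.04,0],[0,0.1,0,0,0,0.04,0],[0,0,0,0,0,0,0],[0,0,0,0,0,0,0]]]' >/dev/null; python3 - <<'E'
import st
from h import *
from scipy.optimize import least_squares
a,d=snap('side','s7');b,e=snap('top','t7')
for n,D in(('top',e),('side',d)):
    C=cloud(n,D).reshape(-1,3);r=np.hypot(C[:,0]-.4695,C[:,1]-.196)
    q=C[(r<.065)&(r>.03)&(C[:,2]>.155)&(C[:,2]<.192)]
    c=q.mean(0);print(n,len(q),c,np.degrees(np.arctan2(*(c[:2]-[.4695,.196])[::-1])))
z=[cv2.resize(x[180:230,212:262],(400,400),interpolation=cv2.INTER_CUBIC) for x in(cv2.imread('pics/s3.png'),a)]
z=[cv2.convertScaleAbs(x,alpha=1.6) for x in z]
cv2.imwrite('pics/z7.png',np.hstack(z))
E
```

```text
15.8667 tcp [0.4696 0.1998 0.165 ] yaw 20.6 zax [ 0.0013  0.004  -1.    ] w 0.018 gf 96.4 F [ 1.85 12.41 -7.04] T [ 2.63  -0.78   0.217] j [-0.84  0.18  0.43  1.8  -0.09  1.18 -0.03]
top 52 [0.51390704 0.19564116 0.17879847] -0.46297422437177776
side 87 [0.51325702 0.19386855 0.1719733 ] -2.7887308376097653
```

View pics/z7.png

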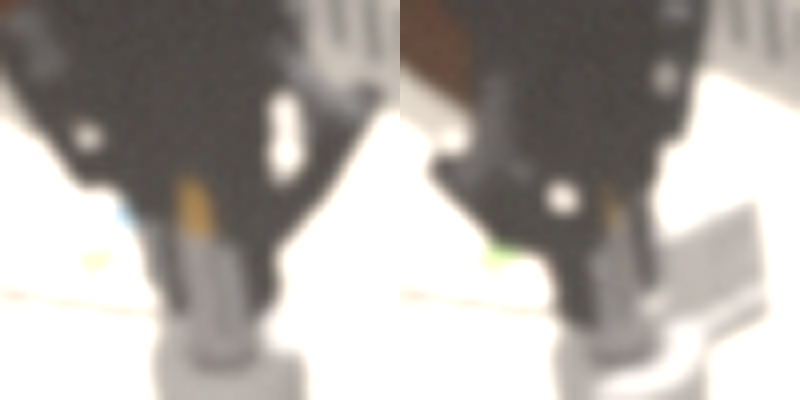

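The mark is still at the collar top and the brass shoulder is at the same height as before. Some side load remains, so I'll ease the finger slightly more to see if the hand recentres.

```bash
python3 -m crank '[[[0,-0.05,0,0,0,0.05,0],[0,0,0,0,0,0.04,0],[0,0,-0.03,0,0,0,0],[0,0,0,0,0,0,0]]]' >/dev/null; python3 - <<'E'
import st
from h import *
from scipy.optimize import least_squares
a,d=snap('side','s8');b,e=snap('top','t8')
for n,D in(('top',e),('side',d)):
    C=cloud(n,D).reshape(-1,3);r=np.hypot(C[:,0]-.4695,C[:,1]-.196)
    q=C[(r<.065)&(r>.03)&(C[:,2]>.155)&(C[:,2]<.192)]
    c=q.mean(0);print(n,len(q),c,np.degrees(np.arctan2(*(c[:2]-[.4695,.196])[::-1])))
E
```

```text
16.3 tcp [0.4696 0.1987 0.165 ] yaw 25.68 zax [ 9.e-04  4.e-03 -1.e+00] w 0.0179 gf 90.8 F [ 0.14  9.35 -3.56] T [ 2.521 -0.191  0.011] j [-0.83  0.18  0.42  1.8  -0.08  1.18  0.06]
top 55 [0.51394958 0.19539971 0.17769431] -0.7737259822719591
side 93 [0.51296489 0.19394403 0.17097639] -2.708175946137212
```

The finger is unloaded, the lever stays at its stop, and the leg is still gripped, upright and at its mark.

```bash
python3 -c "
from rig import ctrl
print(ctrl.hand_in())"
```

```text
the job is handed in; nothing more can be done
None
```

I handed the job in at about 16 s: the leg is in the stand with its mark level with the collar's top face to within about half a millimetre, the thumb lever is against its closed stop, and the leg is still gripped and upright to within about a degree; I saw nothing else on the table move, though I didn't measure it.

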